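# Take the pressure cap off a coolant tank and stow it in the parts box

## Task

Take the winged pressure cap off the white coolant tank: turn it anticlockwise to its first stop without pressing, then push it down against its spring, turn it on past the stop until it releases, and lift it off, never forcing it. Put the cap in the grey steel parts box, let go of it, and only then tip the box's lid over so that it falls shut. Leave the spray can, the screwdriver and the spanner where they are.

Things in the scene. Friction and masses are not known exactly. Their poses are not given: they have to be found in the camera images.
- cap: black pressure cap, 90 g (varies), 49.5 mm tall, locked on the tank's neck at the start, its origin then 125 mm above the tank's underside. Origin: centre of the bottom of its stem; z up its axis. Stem radius 11, height 0 to 17.5; at its foot a steel lug bar along the cap's x, 39 long, 8 wide, 5 high; flat disc radius 32, height 17.5 to 23.5. Half a turn about z looks and works the same.
- cap_wing (a point): middle of the cap's wing, 36.5 mm above the cap's origin. The wing is a grip bar 50 long along the cap's x, 12 thick along its y, 26 high (cap heights 23.5 to 49.5). Grip it across its thickness from above; the fingertips may rest on the disc at its foot.
- tank: white plastic coolant tank 160 (x) x 120 (y) x 100 mm, fixed to the bench on two steel straps. Origin: centre of its underside; z up. A below is the angle of the cap's x from the tank's x, anticlockwise from above positive, modulo 180 degrees. At the start A is -100 to -62; -112 is hard tight. Cap and tank must never press on one another with over 130 N (a twist of about 1 Nm).
- neck_rim (a point): centre of the tank's neck rim (radius 26, 134 mm above the underside). A spring pushes the cap up with 8 N (turning friction about 0.1 Nm). Unpressed, it turns anticlockwise to a hard first stop at about A = -51. Pressed over 5.5 mm (8 to 13 N; at 8.5 mm its disc meets the rim) it turns on to a hard end stop at about A = 9.
- neck_slots (a point): point on the neck's axis, 130 mm above the tank's underside, where the lugs' tops bear while locked. From A = -7 to 9 the lugs are in the slots: no longer pressed, the cap rises to 6 mm above its locked height and can be lifted straight up. Between the first stop and A = -7 it must be kept pressed.
- box: open grey steel parts box, 150 (x) x 170 (y) x 75 mm high, walls and floor 4 mm, fixed to the bench. Origin: centre of the underside; x points from its front to the hinged side, z up. The cap is to stand or lie on its floor.
- box_lid (a joint): angle of the box's lid (rad): 0 shut, 1.57 upright, 1.88 leaning back on its stop as at the start. A steel plate 150 long (hinge to edge), 170 wide, 5 thick, 250 g, with no latch or spring: pushed past upright towards the box's front (-x of the box) it falls shut of its own weight.
- box_lid_hinge (a point): middle of the lid's hinge line, on the box's +x rim, 75.5 mm above the bench; does not move with the lid.
- box_lid_edge (a point): middle of the lid's free edge on its outer face, 150 mm from the hinge; moves with the lid.
- spray_can: bare metal can, radius 28, 150 mm tall, standing; bystander. Origin: centre of the underside.
- screwdriver: screwdriver 190 mm long, lying along its x; bystander. Origin: under its middle.
- spanner: spanner 150 mm long, lying along its x; bystander. Origin: under its middle.
Mind the look-alikes: they are no part of the job. Leave any orange look-alike of the cap alone. Of the things shaped like the box, the grey one is meant.

How it is judged:
On the way, in this order (a step that is already met when the one before it is completed fails the run):
1. the cap is turned, not pressed (less than 3 mm down), to its first stop (within 55 degrees of the slots) (angle between the x axis of cap and the x axis of tank, either way round between 0.6 and 0.96 rad and z of cap in the frame of tank between 0.122 and 0.128 m), for 0.1 s.
2. the cap is pressed down at least 3.5 mm and turned past the stop (within 26 degrees of the slots) (angle between the x axis of cap and the x axis of tank, either way round below 0.45 rad and z of cap in the frame of tank below 0.1215 m), for 0.05 s.
3. the cap is lifted off the neck, at least 20 mm above its locked height (z of cap in the frame of tank above 0.145 m), for 0.1 s.
4. the cap lies in the box, let go, with the lid still open (x of cap in the frame of box between -0.071 and 0.071 m and y of cap in the frame of box between -0.081 and 0.081 m and z of cap in the frame of box below 0.045 m and contact force between the fingers and cap below 0.5 N and value of joint box_lid above 1.4 rad and linear speed of cap below 0.05 m/s), for 0.1 s.
At the end, for the whole second after the job is handed in: The cap is in the parts box, at rest on its floor (origin within the walls and less than 45 mm above the underside of the box), the lid is shut (joint under 0.06 rad) and at rest (x of cap in the frame of box between -0.071 and 0.071 m and y of cap in the frame of box between -0.081 and 0.081 m and z of cap in the frame of box below 0.045 m and value of joint box_lid below 0.06 rad and velocity of joint box_lid below 0.1 rad/s and linear speed of cap below 0.03 m/s); the robot touches nothing.
It fails at once if the cap is forced: cap and tank press on one another with more than 130 N (contact force between cap and tank above 130 N).
It fails at once if the spray can is moved more than 30 mm (distance of spray_can from where it was at the start of the episode above 0.03 m).
It fails at once if the screwdriver is moved more than 30 mm (distance of screwdriver from where it was at the start of the episode above 0.03 m).
It fails at once if the spanner is moved more than 30 mm (distance of spanner from where it was at the start of the episode above 0.03 m).
It also fails if it takes over 72 s, if anything falls off the work surface, if the arm or the gripper's body presses on something with over 40 N, if the wrist force passes 120 N, or if a joint passes its speed limit or range.

## Robot

A 6-joint arm with a two-finger parallel gripper is mounted at the origin on the work surface. World frame = base frame: x ahead of the robot, y to its left, z up, the work surface at z = 0. Lengths are in m, angles in rad, forces in N, time in s.
With the tool pointing down it reaches from about 0.35 to 0.875 m from the base axis. Payload 15.5 kg.
Tool frame: the origin (TCP) lies midway between the tips of the shut fingers; the grasp point (between the pads) lies 19 mm behind it (bot.pinch_z is the distance from the TCP to the grasp point, in m); y points along the fingers, z is the direction in which the jaws open and shut, and the axes are right-handed (so a half turn about y gives the same grasp; the last joint's range is limited). The gripper opens to 85 mm and grips with 20 to 120 N. Pads are 22 mm wide; open, the fingers measure 114 mm over their backs; the gripper's body (76 mm by 85 mm) begins 54 mm behind the grasp point. The pads swing forward as they close: fully open they stand 13 mm farther back than shut.
Start: joints at [1.115, 0.494, 1.345, -0, 1.302, -0.096], TCP at [0.221, 0.585, 0.231] pointing down, gripper open.
Joint ranges: [-2.91, 2.91], [-0.82, 2.16], [0.22, 2.67], [-1.22, 4.37], [0.12, 2.79], [-3.08, 3.08]. Speed limits (rad/s): [1.89, 1.89, 2.57, 3.01, 3.01, 3.01].

## Interface

Orientations are given as a rotation vector (axis times angle).
In Python, from station import read_state, optics, job, bot gives the robot as it stands.
- The arm moves only by the tool servo_tool, never from a script. Its argument "series" is a list of rows, each a list of 7 numbers: the finger opening in m, from 0 to 0.0854, then the shift along the tool's x, y, z in m, then the turn, a rotation vector about the tool's x, y, z in rad. A call has 1 to 10 rows; each row is the pose to reach, as a shift and turn from the pose commanded when the call began, along the tool's axes at that moment; what a row does not reach only later rows make up. A row lasts 1/12 s, in which the tool goes at most 41.7 mm and 7.16 degrees, less where a joint would pass 70% of its speed; a pose out of reach is approached as far as the arm can. A call with a gripper value outside its range is refused whole. The fingers move at their own pace and stop on an object; "force" is the grip in N (left out, the last holds). Time passes only in rows, so rows that repeat a pose let the fingers close. It gives the time, the measured TCP pose, the force and the opening at its end, in the units of the state.
- read_state(): the state, without advancing time (a new reading comes with each control period).
- optics.grab_frame(name): name is "side" or "top" or "wrist"; returns a dict with "image" (480x640x3 uint8, red, green, blue), "camera_matrix" (3x3 intrinsics, pixels), "extrinsics" (4x4, takes a point from world to camera coordinates). Camera axes: x right, y down, z forward; pixel columns grow to the right and rows downward; lengths in m; the calibration is good to about 2 mm. A picture is of the moment at which its call begins. There is no depth.
- job.sign_off(): hands the job in, once; it reports no verdict.
The state is a dict: "clock": time; "q": joint angles; "qd": joint speeds; "joint_torque": joint torques, N m; "tcp_pos": TCP position; "tool_rot": TCP orientation; "force": force on the tool from outside, world axes, zero at the start; "ft_torque": the same for the moment, N m; "gripper_width": opening from 0.0 (shut) to 1.0 (fully open).
Only numpy, scipy, OpenCV 4.12 (cv2) and the standard library are available. Lean on these libraries where they do the work, as an engineer would, in place of code of your own. Each camera call takes 0.05 s, during which the arm holds its last target.

## Working session

There is one attempt and no reset: what is moved stays moved. The work goes in short steps, Python scripts to look and compute and a tool call to move; the robot and the scene stay as the last step left them, time stands still between calls to the robot, and variables do not carry over. Pictures are saved under pics/ and viewed, and the job is handed in when it is done.

Besides the shell and the picture viewer there is one more tool, called as name([rows], argument=value, ...), one row to a line, values as JSON. servo_tool: Moves the arm, as the interface text tells. Its arguments: {"type":"object","properties":{"series":{"type":"array","items":{"type":"array","items":{"type":"number"}}},"force":{"type":"number"}},"required":["series"]}

```bash
ls; mkdir -p pics
python3 - <<'E'
from station import read_state, optics, job, bot
import cv2
print(read_state()); print([a for a in dir(bot) if a[0]!='_'])
for n in ["top","side","wrist"]:
    f=optics.grab_frame(n); cv2.imwrite(f"pics/{n}0.png",f["image"][:,:,::-1]); print(n,f["camera_matrix"].tolist(),f["extrinsics"].round(4).tolist())
E
```

```text
pics
{'clock': 0.0, 'q': array([ 1.11450586e+00,  4.94129917e-01,  1.34612319e+00, -1.51891363e-05,
        1.30251625e+00, -9.54917572e-02]), 'qd': array([ 9.54726672e-05, -7.64156471e-04, -1.76216781e-03, -1.12351425e-03,
        1.31132012e-03,  5.03871906e-04]), 'joint_torque': array([-1.06444877e-03, -8.82111096e+01, -3.83888841e+01, -1.13880576e-04,
        9.36049211e-03,  8.18585818e-05]), 'tcp_pos': array([0.22047595, 0.584436  , 0.23073607]), 'tool_rot': array([-1.55333378,  0.28337539, -0.2828918 ]), 'force': array([-0.0899209 , -0.00177819, -0.23702217]), 'ft_torque': array([-0.03245514, -0.02521094, -0.06100549]), 'gripper_width': 1.000149641490421}
['IKError', 'pinch_z']
top [[436.635293481526, 0.0, 324.3037595848429], [0.0, 436.635293481526, 238.01288648681793], [0.0, 0.0, 1.0]] [[-0.0114, -0.9996, -0.0252, -0.0748], [-0.9939, 0.0141, -0.1098, 0.5882], [0.1101, 0.0238, -0.9936, 0.8653], [0.0, 0.0, 0.0, 1.0]]
side [[506.3256551028213, 0.0, 318.10988571443914], [0.0, 506.3256551028213, 239.79775293759323], [0.0, 0.0, 1.0]] [[0.8686, -0.4955, 0.0034, -0.5443], [-0.3407, -0.6022, -0.722, 0.2359], [0.3598, 0.6259, -0.6919, 1.1062], [0.0, 0.0, 0.0, 1.0]]
wrist [[398.328726590826, 0.0, 319.7235577592275], [0.0, 398.328726590826, 231.5058229254666], [0.0, 0.0, 1.0]] [[0.3527, 0.9357, -0.002, -0.6229], [0.8937, -0.3362, 0.2972, -0.04], [0.2774, -0.1066, -0.9548, 0.3793], [0.0, 0.0, 0.0, 1.0]]
```

View pics/top0.png

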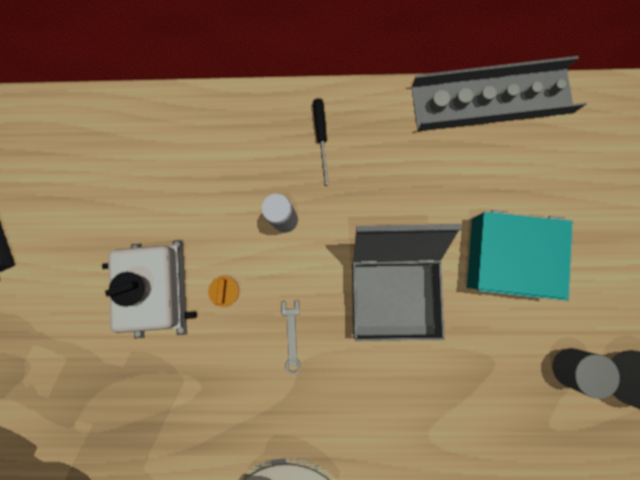

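View pics/side0.png

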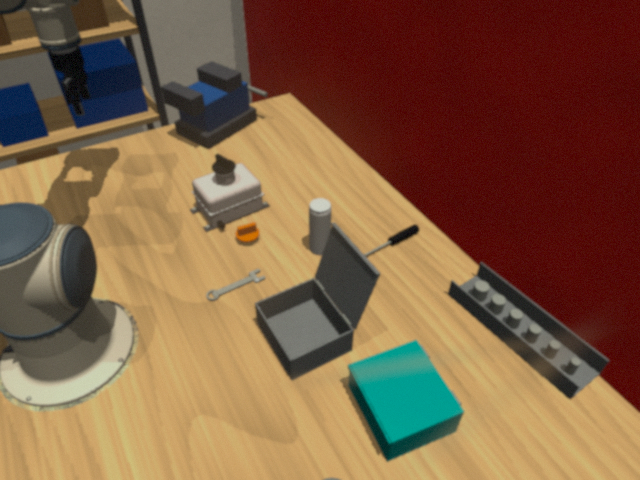

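View pics/wrist0.png

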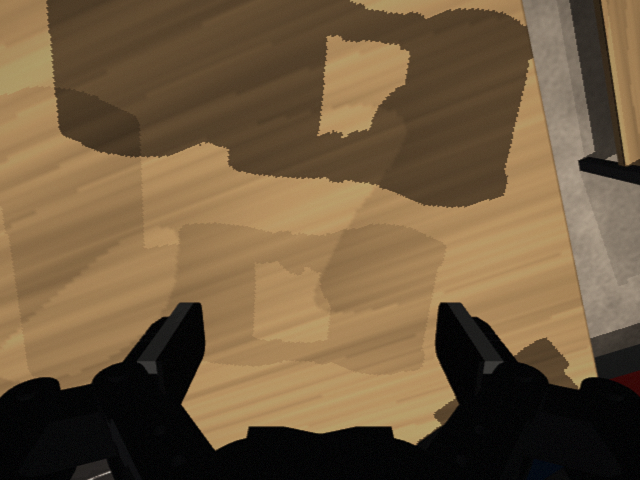

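Run:
```python
import cv2
a=cv2.imread("pics/top0.png")[230:350,90:250]; cv2.imwrite("pics/c1.png",cv2.resize(a,None,fx=5,fy=5,interpolation=cv2.INTER_CUBIC))
a=cv2.imread("pics/side0.png")[145:245,180:280]; cv2.imwrite("pics/c2.png",cv2.resize(a,None,fx=6,fy=6,interpolation=cv2.INTER_CUBIC))
a=cv2.imread("pics/top0.png")[215:350,340:470]; cv2.imwrite("pics/c3.png",cv2.resize(a,None,fx=4,fy=4,interpolation=cv2.INTER_CUBIC))
```

```text
(no output)
```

View pics/c1.png

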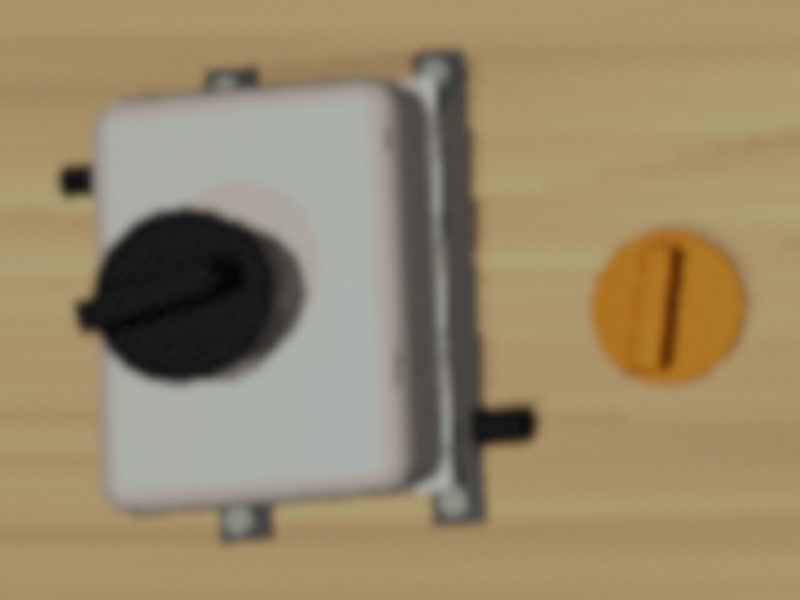

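View pics/c2.png

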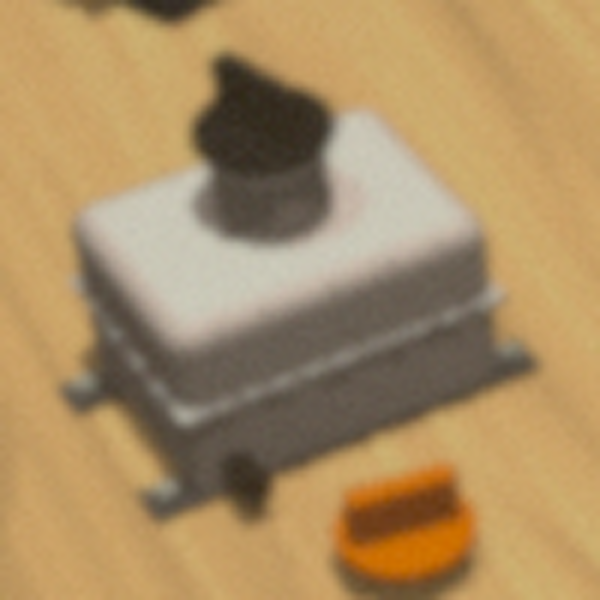

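View pics/c3.png

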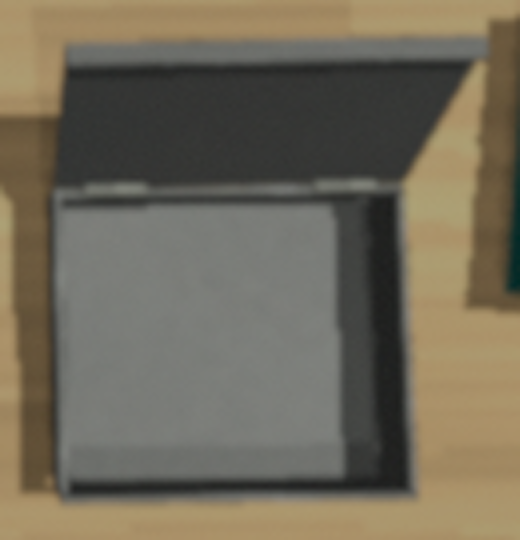

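```bash
cat > h.py <<'E'
import numpy as np, cv2
from scipy.spatial.transform import Rotation as R
from station import read_state, optics, job, bot
def cam(n):
    f=optics.grab_frame(n); return f["image"],f["camera_matrix"],f["extrinsics"]
def ray(K,E,u,v):
    d=np.linalg.solve(K,[u,v,1.]); Rm=E[:3,:3]; c=-Rm.T@E[:3,3]; return c,Rm.T@d
def atz(K,E,u,v,z):
    c,d=ray(K,E,u,v); return c+d*(z-c[2])/d[2]
def tri(rs):
    A=0;b=0
    for c,d in rs:
        d=d/np.linalg.norm(d);P=np.eye(3)-np.outer(d,d);A=A+P;b=b+P@c
    return np.linalg.solve(A,b)
def proj(K,E,p):
    q=K@(E[:3,:3]@np.asarray(p)+E[:3,3]); return q[:2]/q[2]
E
python3 - <<'E'
from h import *
T=cam("top");S=cam("side")
K,E=T[1:];K2,E2=S[1:]
print("disc",tri([ray(K,E,126.9,289.2),ray(K2,E2,223.8,167.2)]), atz(K,E,126.9,289.2,.1485))
# wing end points top (near z .1745)
for p in [(107,293),(137,284)]: print(atz(K,E,*p,.174))
# tank top corners
for c in [(100,105),(390,85),(108,505),(405,490)]:
    print(atz(K,E,90+c[0]/5,230+c[1]/5,.1))
print("box rim")
for c in [(55,190),(403,185),(413,495),(62,500)]:
    print(atz(K,E,340+c[0]/4,215+c[1]/4,.075))
for c in [(66,45),(486,42)]:
    print('lid',atz(K,E,340+c[0]/4,215+c[1]/4,.218))
s=read_state(); Rm=R.from_rotvec(s['tool_rot']).as_matrix(); print(Rm.round(3)); print(s['tcp_pos'])
W=cam("wrist"); Ew=W[2]; c=-Ew[:3,:3].T@Ew[:3,3]; print('camera in tool',Rm.T@(c-s['tcp_pos']), Rm.T@Ew[:3,:3].T)
E
```

```text
disc [0.4886693  0.27142995 0.13920291] [0.48749001 0.2676656  0.1485    ]
[0.48140585 0.28987065 0.174     ]
[0.49623136 0.23816391 0.174     ]
[0.56042946 0.32646064 0.1       ]
[0.56658231 0.21466511 0.1       ]
[0.40987992 0.31692989 0.1       ]
[0.41439409 0.20470694 0.1       ]
box rim
[ 0.53381268 -0.13989437  0.075     ]
[ 0.53407958 -0.3075273   0.075     ]
[ 0.38740906 -0.30628201  0.075     ]
[ 0.38648424 -0.14044287  0.075     ]
lid [ 0.58501621 -0.13934697  0.218     ]
lid [ 0.58371475 -0.3087839   0.218     ]
[[ 0.936 -0.     0.353]
 [-0.353 -0.     0.936]
 [-0.    -1.    -0.001]]
[0.22054485 0.58461581 0.2310139 ]
camera in tool [-0.07475639 -0.14201333 -0.00119894] [[-3.63334403e-04  9.54775653e-01  2.97326958e-01]
 [ 9.01172526e-04 -2.97326545e-01  9.54775426e-01]
 [ 9.99999528e-01  6.14845645e-04 -7.52388624e-04]]
```

servo_tool([
  [0.0854, 0.3616, -0.069, -0.2019, 0, 0.93, 0],
  [0.0854, 0.3616, -0.069, -0.2019, 0, 0.93, 0],
  [0.0854, 0.3616, -0.069, -0.2019, 0, 0.93, 0],
  [0.0854, 0.3616, -0.069, -0.2019, 0, 0.93, 0],
  [0.0854, 0.3616, -0.069, -0.2019, 0, 0.93, 0],
  [0.0854, 0.3616, -0.069, -0.2019, 0, 0.93, 0],
  [0.0854, 0.3616, -0.069, -0.2019, 0, 0.93, 0],
  [0.0854, 0.3616, -0.069, -0.2019, 0, 0.93, 0],
  [0.0854, 0.3616, -0.069, -0.2019, 0, 0.93, 0],
  [0.0854, 0.3616, -0.069, -0.2019, 0, 0.93, 0],
])

```text
clock: 1.13
tcp_pos: [0.4866, 0.2688, 0.3002]
tool_rot: [-1.328, 1.001, -1.001]
force: [0.9, 0.7, -0.0]
gripper_width: 0.999
```

servo_tool([
  [0.0854, 0, 0, 0, 0, 0, 0],
  [0.0854, 0, 0, 0, 0, 0, 0],
  [0.0854, 0, 0, 0, 0, 0, 0],
])

```text
clock: 1.38
tcp_pos: [0.4855, 0.2705, 0.2996]
tool_rot: [-1.329, 1.002, -1.001]
force: [-0.4, 0.5, 0.2]
gripper_width: 1.0
```

Run:
```python
from h import *
s=read_state(); Rm=R.from_rotvec(s['tool_rot']).as_matrix(); print(s['clock'],s['tcp_pos'],Rm.round(3).tolist(),s['force'],s['q'])
I,K,E=cam("wrist"); cv2.imwrite("pics/w1.png",I[:,:,::-1]); np.savez("w1.npz",I=I,K=K,E=E)
for p in [(.4875,.268,.1485),(.4875,.268,.139)]: print(proj(K,E,p))
```

```text
1.3833 [0.4854935  0.27052997 0.29957453] [[0.276, -0.0, 0.961], [-0.961, 0.0, 0.276], [-0.0, -1.0, -0.0]] [-0.40043777  0.53080497  0.24924306] [4.00768896e-01 3.34530679e-01 1.41802366e+00 2.71910215e-04
 1.38944647e+00 1.21533226e-01]
[321.32280106 213.63750354]
[321.2903917  210.54285823]
```

View pics/w1.png

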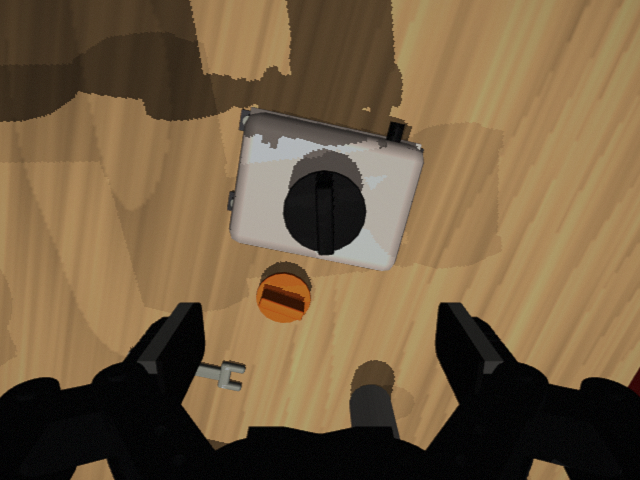

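Run:
```python
from h import *
I=np.load("w1.npz")["I"][100:280,220:440,::-1]
g=cv2.resize(I,None,fx=3.6,fy=3.3,interpolation=cv2.INTER_CUBIC).astype(float)
g=np.clip(255*(g/255)**0.5,0,255); cv2.imwrite("pics/w1c.png",g)
# disc fit
I=np.load("w1.npz")["I"]; m=(I.max(2)<45).astype(np.uint8); m[:168]=0; m[255:]=0; m[:,:270]=0; m[:,380:]=0
n,l,st,ce=cv2.connectedComponentsWithStats(m); k=1+st[1:,4].argmax(); print(st[k],ce[k])
```

```text
[ 284  170   82   85 5240] [324.32194656 210.88320611][ WARN:0@0.534] global loadsave.cpp:1063 imwrite_ Unsupported depth image for selected encoder is fallbacked to CV_8U.
```

View pics/w1c.png

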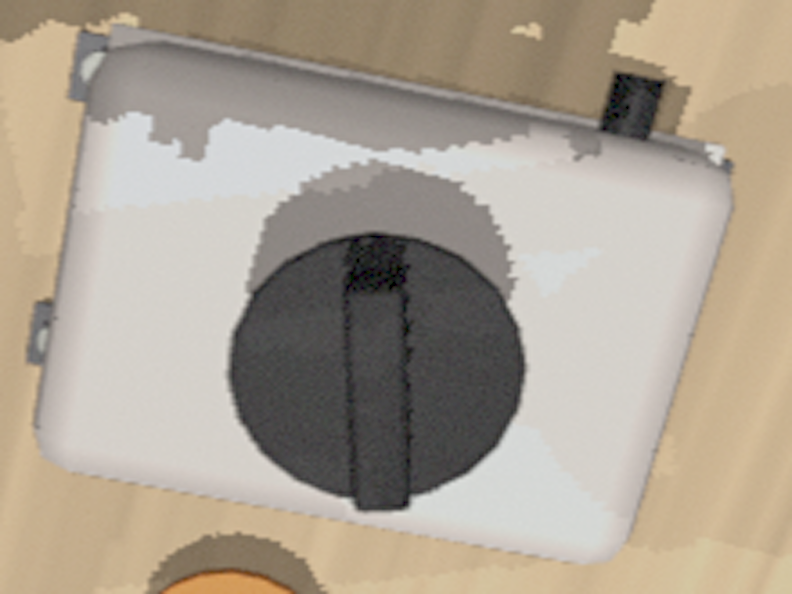

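Run:
```python
from h import *
d=np.load("w1.npz");K,E=d["K"],d["E"]
T=cam("top");S=cam("side")
print("tri",tri([ray(K,E,324.7,211.4),ray(T[1],T[2],126.9,289.2)]),tri([ray(K,E,324.7,211.4),ray(S[1],S[2],223.8,167.2)]),tri([ray(K,E,324.7,211.4),ray(T[1],T[2],126.9,289.2),ray(S[1],S[2],223.8,167.2)]))
for z in (.1485,.1445): print(atz(K,E,324.7,211.4,z))
for z in (.174,.17):
  a=atz(K,E,324.4,187.9,z);b=atz(K,E,326.5,254.5,z);print(a,b,(a+b)/2,np.linalg.norm(a-b),np.degrees(np.arctan2(*(b-a)[1::-1])))
# tank corner-edges: bottom edge & right edges (crop px)
f=lambda c:(220+c[0]/3.6,100+c[1]/3.3)
for p,q in [((95,475),(580,560)),((42,430),(85,110)),((625,530),(730,210))]:
  a=atz(K,E,*f(p),.09);b=atz(K,E,*f(q),.09);print(a,b,np.degrees(np.arctan2(*(b-a)[1::-1])))
```

```text
tri [0.48861842 0.2694504  0.14511298] [0.48965503 0.26857608 0.14059739] [0.48889544 0.26935727 0.14147874]
[0.48947731 0.27039358 0.1485    ]
[0.4898066 0.2694164 0.1445   ]
[0.4825719  0.29240396 0.174     ] [0.4975221 0.2463901 0.174    ] [0.490047   0.26939703 0.174     ] 0.048381651478772734 -72.00067945099197
[0.48282935 0.29166264 0.17      ] [0.498003   0.24496106 0.17      ] [0.49041618 0.26831185 0.17      ] 0.04910476183111115 -72.00067945099201
[0.43275299 0.20580309 0.09      ] [0.5619809  0.21593287 0.09      ] 4.482077256401419
[0.41669911 0.2150587  0.09      ] [0.40803003 0.30326173 0.09      ] 95.6133113404386
[0.57037205 0.22801036 0.09      ] [0.56495081 0.32139762 0.09      ] 93.32235706500701
```

servo_tool([
  [0.0854, 0.002, 0.03, 0.004, 0, -0.035, 0],
  [0.0854, 0.002, 0.06, 0.004, 0, -0.035, 0],
  [0.0854, 0.002, 0.08, 0.004, 0, -0.035, 0],
  [0.0854, 0.002, 0.09, 0.004, 0, -0.035, 0],
  [0.0854, 0.002, 0.09, 0.004, 0, -0.035, 0],
  [0.0854, 0.002, 0.09, 0.004, 0, -0.035, 0],
])

```text
clock: 2.03
tcp_pos: [0.4899, 0.2704, 0.2102]
tool_rot: [-1.342, 0.973, -0.973]
force: [-0.0, 1.3, 0.3]
gripper_width: 1.001
```

```bash
cat > look.py <<'E'
from h import *
import sys
s=read_state(); Rm=R.from_rotvec(s['tool_rot']).as_matrix(); print(s['clock'],s['tcp_pos'].round(4),'alpha',np.degrees(np.arctan2(Rm[1,0],Rm[0,0])).round(2),s['force'].round(1),s['ft_torque'].round(2),s['gripper_width'])
I,K,E=cam("wrist"); n=sys.argv[1]; cv2.imwrite(f"pics/{n}.png",I[:,:,::-1]); np.savez(n+".npz",I=I,K=K,E=E)
E
python3 look.py w2
```

```text
2.0333 [0.4899 0.2704 0.2102] alpha -71.9 [-0.   1.3  0.3] [ 0.06 -0.04  0.02] 1.001354606093237
```

View pics/w2.png

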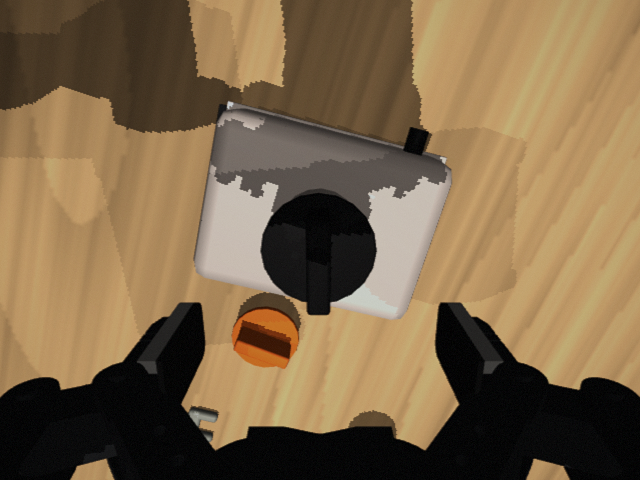

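Run:
```python
from h import *
d=np.load("w1.npz");K,E=d["K"],d["E"];d2=np.load("w2.npz");E2=d2["E"]
I=d2["I"]; a=I[180:325,245:395,::-1].astype(float); g=np.clip(255*(cv2.resize(a,None,fx=4,fy=4,interpolation=cv2.INTER_CUBIC)/255).clip(0)**.45,0,255).astype(np.uint8); cv2.imwrite("pics/w2c.png",g)
for p in [(318.7,247.2)]:
  print(tri([ray(K,E,324.7,211.4),ray(K,E2,*p)]))
  for z in (.1485,.1445): print(atz(K,E2,*p,z))
s=read_state();print(s['tcp_pos'])
```

```text
[0.49073284 0.26644286 0.13240174]
[0.48893487 0.27189008 0.1485    ]
[0.48936429 0.27053214 0.1445    ]
[0.49040241 0.27042462 0.21087944]
```

View pics/w2c.png

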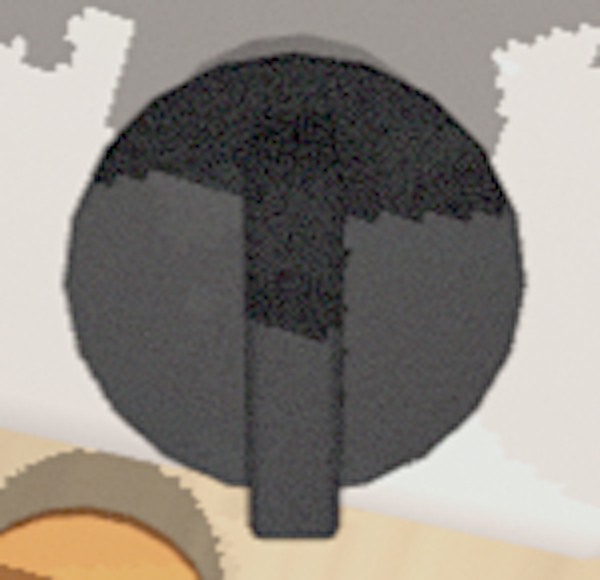

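servo_tool([
  [0.0854, 0, 0.02, -0.001, 0, 0, 0],
  [0.0854, 0, 0.04, -0.001, 0, 0, 0],
  [0.0854, 0, 0.055, -0.001, 0, 0, 0],
  [0.0854, 0, 0.058, -0.001, 0, 0, 0],
  [0.0854, 0, 0.058, -0.001, 0, 0, 0],
])

```text
clock: 2.5
tcp_pos: [0.4893, 0.2697, 0.1522]
tool_rot: [-1.342, 0.974, -0.974]
force: [0.8, 0.1, 0.1]
gripper_width: 1.004
```

servo_tool([
  [0.03, 0, 0, 0, 0, 0, 0],
  [0.03, 0, 0, 0, 0, 0, 0],
  [0.03, 0, 0, 0, 0, 0, 0],
  [0.03, 0, 0, 0, 0, 0, 0],
  [0.022, 0, 0, 0, 0, 0, 0],
  [0.022, 0, 0, 0, 0, 0, 0],
], force=20)

```text
clock: 3.0
tcp_pos: [0.4892, 0.2695, 0.152]
tool_rot: [-1.342, 0.974, -0.974]
force: [1.6, -0.7, 0.7]
gripper_width: 0.257
```

```bash
python3 look.py w3
```

```text
3.0 [0.4892 0.2695 0.152 ] alpha -71.95 [ 1.6 -0.7  0.7] [ 0.03 -0.03 -0.06] 0.2573011713664086
```

View pics/w3.png

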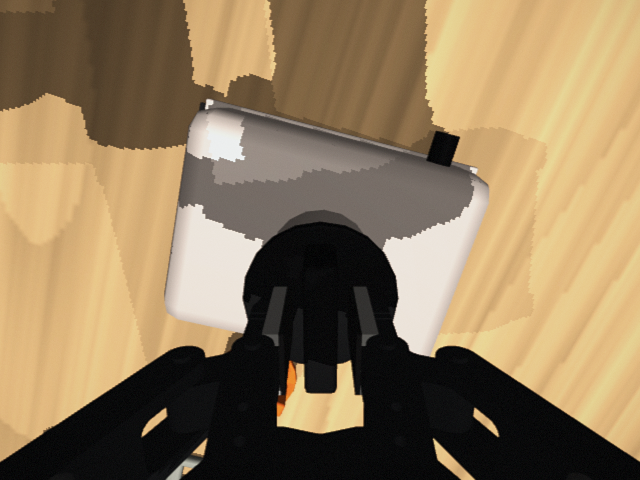

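servo_tool([
  [0.0, 0, 0, 0, 0, 0, 0],
  [0.0, 0, 0, 0, 0, 0, 0],
  [0.0, 0, 0, 0, 0, 0, 0],
], force=20)

```text
clock: 3.3
tcp_pos: [0.4893, 0.2695, 0.1519]
tool_rot: [-1.342, 0.974, -0.974]
force: [0.1, 0.1, 3.6]
gripper_width: 0.13
```

```bash
python3 look.py w4; python3 -c "
from h import *
I=cv2.imread('pics/w4.png')[200:430,200:440]; cv2.imwrite('pics/w4c.png',np.clip(255*(cv2.resize(I,None,fx=2.5,fy=2.5,interpolation=2)/255.)**.5,0,255).astype(np.uint8))"
```

```text
3.3 [0.4893 0.2695 0.1519] alpha -71.95 [0.1 0.1 3.6] [-0.03 -0.02  0.02] 0.13019044374755329
```

View pics/w4c.png

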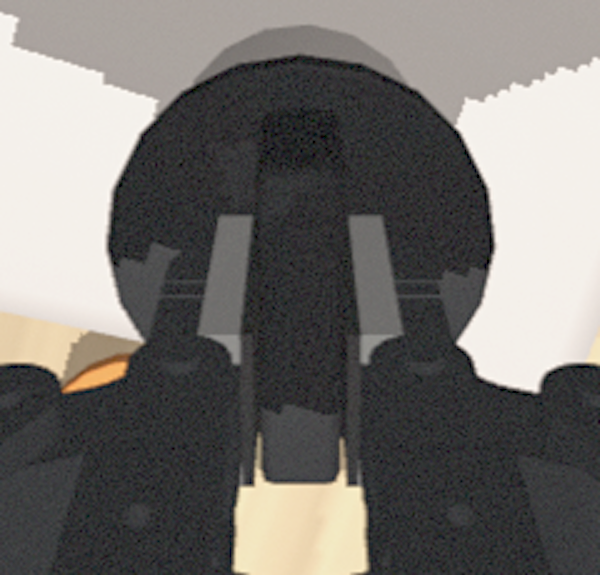

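servo_tool([
  [0.0, 0, 0, 0, 0, 0, 0],
  [0.0, 0, 0, 0, 0, 0, 0],
  [0.0, 0, 0, 0, 0, -0.05, 0],
  [0.0, 0, 0, 0, 0, -0.1, 0],
  [0.0, 0, 0, 0, 0, -0.1, 0],
], force=60)

```text
clock: 3.77
tcp_pos: [0.4893, 0.2696, 0.1519]
tool_rot: [-1.378, 0.896, -0.897]
force: [0.0, -0.1, 5.1]
gripper_width: 0.124
```

```bash
python3 look.py w5
```

```text
3.7667 [0.4893 0.2696 0.1519] alpha -66.07 [ 0.  -0.1  5.1] [ 0.02 -0.06  0.01] 0.12448676567528766
```

View pics/w5.png

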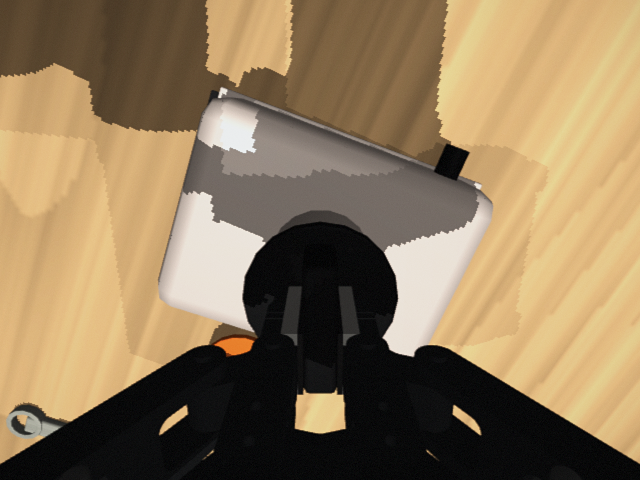

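servo_tool([
  [0.0, 0, 0, 0, 0, -0.06, 0],
  [0.0, 0, 0, 0, 0, -0.12, 0],
  [0.0, 0, 0, 0, 0, -0.18, 0],
  [0.0, 0, 0, 0, 0, -0.22, 0],
  [0.0, 0, 0, 0, 0, -0.22, 0],
])

```text
clock: 4.23
tcp_pos: [0.4893, 0.2696, 0.152]
tool_rot: [-1.444, 0.729, -0.729]
force: [-0.2, -0.3, 5.6]
gripper_width: 0.126
```

```bash
python3 look.py w6
```

```text
4.2333 [0.4893 0.2696 0.152 ] alpha -53.56 [-0.2 -0.3  5.6] [ 0.03 -0.06  0.02] 0.1255106356618516
```

servo_tool([
  [0.0, 0, 0, 0, 0, -0.04, 0],
  [0.0, 0, 0, 0, 0, -0.06, 0],
  [0.0, 0, 0, 0, 0, -0.06, 0],
])

```text
clock: 4.53
tcp_pos: [0.4894, 0.2696, 0.152]
tool_rot: [-1.46, 0.684, -0.684]
force: [0.3, 0.1, 5.7]
gripper_width: 0.127
```

```bash
python3 look.py w7
```

```text
4.5333 [0.4894 0.2696 0.152 ] alpha -50.21 [0.3 0.1 5.7] [ 0.04 -0.04 -0.02] 0.12679846721581092
```

View pics/w7.png

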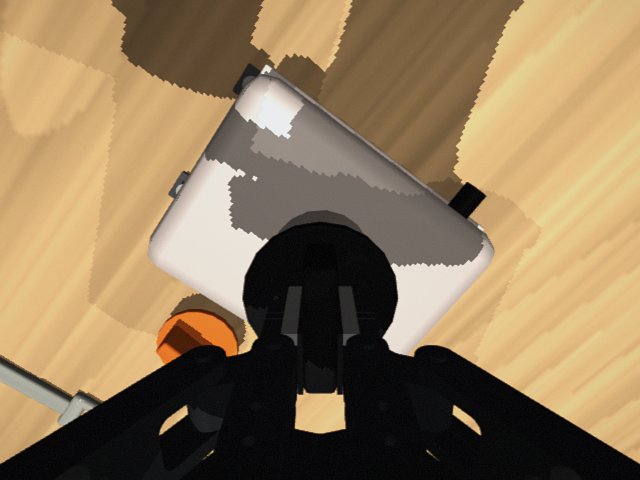

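servo_tool([
  [0.0, 0, 0, 0, 0, -0.03, 0],
  [0.0, 0, 0, 0, 0, -0.03, 0],
])

```text
clock: 4.75
tcp_pos: [0.4894, 0.2696, 0.152]
tool_rot: [-1.467, 0.66, -0.661]
force: [0.8, 0.9, 5.7]
gripper_width: 0.126
```

```bash
python3 look.py w8
```

```text
4.75 [0.4894 0.2696 0.152 ] alpha -48.47 [0.8 0.9 5.7] [ 0.09 -0.03 -0.02] 0.12645188296481094
```

servo_tool([
  [0.0, 0, 0, 0, 0, -0.02, 0],
  [0.0, 0, 0, 0, 0, -0.02, 0],
])

```text
clock: 4.97
tcp_pos: [0.4893, 0.2696, 0.152]
tool_rot: [-1.472, 0.645, -0.646]
force: [-0.6, 1.1, 5.7]
gripper_width: 0.126
```

```bash
python3 look.py w8
```

```text
4.9667 [0.4893 0.2696 0.152 ] alpha -47.36 [-0.6  1.1  5.7] [ 0.08 -0.11 -0.01] 0.12609788125875604
```

servo_tool([
  [0.0, 0, 0, 0, 0, -0.015, 0],
  [0.0, 0, 0, 0, 0, -0.015, 0],
])

```text
clock: 5.18
tcp_pos: [0.4894, 0.2697, 0.152]
tool_rot: [-1.476, 0.634, -0.634]
force: [1.5, 1.5, 5.6]
gripper_width: 0.126
```

```bash
python3 look.py w8
```

```text
5.1833 [0.4894 0.2697 0.152 ] alpha -46.49 [1.5 1.5 5.6] [ 0.19 -0.09 -0.01] 0.12644217091414617
```

servo_tool([
  [0.0, 0, 0, 0, 0, -0.015, 0],
  [0.0, 0, 0, 0, 0, -0.015, 0],
])

```text
clock: 5.4
tcp_pos: [0.4895, 0.2698, 0.152]
tool_rot: [-1.479, 0.622, -0.623]
force: [1.2, 2.6, 6.1]
gripper_width: 0.128
```

```bash
python3 look.py w9; python3 -c "
from h import *
print(read_state()['joint_torque'])
I=cv2.imread('pics/w9.png')[200:430,200:440]; cv2.imwrite('pics/w9c.png',np.clip(255*(cv2.resize(I,None,fx=2.5,fy=2.5,interpolation=2)/255.)**.5,0,255).astype(np.uint8))"
```

```text
5.4 [0.4895 0.2698 0.152 ] alpha -45.62 [1.2 2.6 6.1] [ 0.41 -0.25 -0.04] 0.12780625542674093
[ -0.6640731  -77.41015434 -28.16532791  -0.49894748   0.69720676
  -0.32813162]
```

View pics/w9c.png

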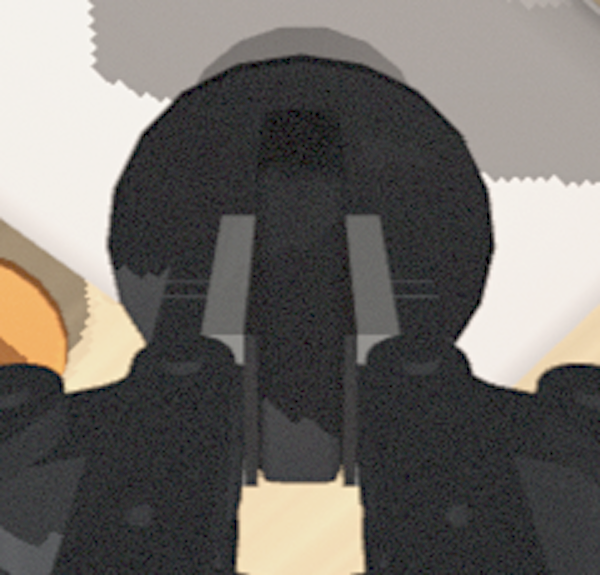

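servo_tool([
  [0.0, 0, 0, 0, 0, 0.02, 0],
  [0.0, 0, 0.002, 0, 0, 0.03, 0],
  [0.0, 0, 0.004, 0, 0, 0.03, 0],
  [0.0, 0, 0.006, 0, 0, 0.03, 0],
  [0.0, 0, 0.007, 0, 0, 0.03, 0],
  [0.0, 0, 0.007, 0, 0, 0.03, 0],
])

```text
clock: 5.95
tcp_pos: [0.4895, 0.2697, 0.1451]
tool_rot: [-1.472, 0.645, -0.647]
force: [0.4, 1.3, 11.7]
gripper_width: 0.123
```

```bash
python3 look.py w10;  python3 -c "
from h import *
print(read_state()['joint_torque'])"
```

```text
5.95 [0.4895 0.2697 0.1451] alpha -47.38 [ 0.4  1.3 11.7] [ 0.22  0.05 -0.01] 0.12345018621435767
[-5.50168399e-01 -7.44458055e+01 -2.72160780e+01 -2.98845749e-01
 -1.96162064e-02  1.20379776e-02]
```

View pics/w10.png

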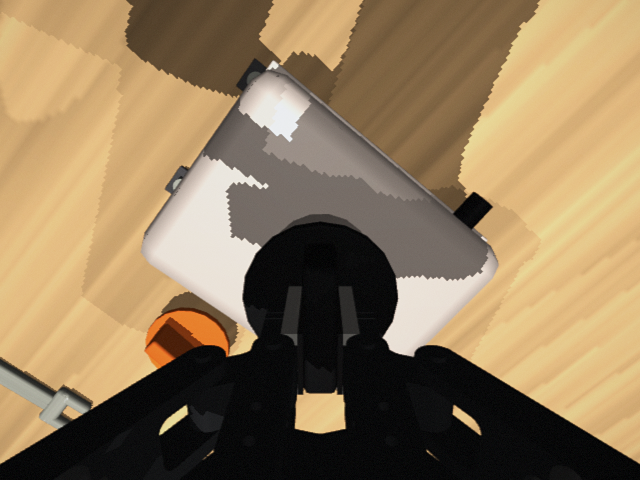

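servo_tool([
  [0.0, 0, 0.0005, 0, 0, -0.03, 0],
  [0.0, 0, 0.0005, 0, 0, -0.06, 0],
  [0.0, 0, 0.0005, 0, 0, -0.08, 0],
  [0.0, 0, 0.0005, 0, 0, -0.08, 0],
])

```text
clock: 6.33
tcp_pos: [0.4895, 0.2697, 0.1448]
tool_rot: [-1.49, 0.582, -0.584]
force: [-0.1, 0.3, 11.9]
gripper_width: 0.125
```

```bash
python3 look.py w11;  python3 -c "
from h import *
print(read_state()['joint_torque'][5])"
```

```text
6.3333 [0.4895 0.2697 0.1448] alpha -42.72 [-0.1  0.3 11.9] [0.11 0.07 0.03] 0.12511567941374555
-0.408367021009326
```

```bash
python3 -c "
from h import *
o=[]
for n in ('w10','w11'):
  I=cv2.imread(f'pics/{n}.png')[210:410,220:420]; o.append(np.clip(255*(cv2.resize(I,None,fx=2,fy=2,interpolation=2)/255.)**.45,0,255).astype(np.uint8))
cv2.imwrite('pics/w11c.png',np.hstack(o))"
```

```text
(no output)
```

View pics/w11c.png

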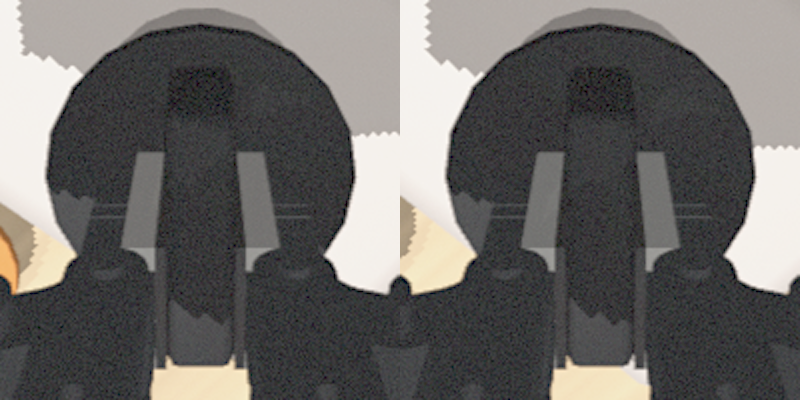

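servo_tool([
  [0.0, 0, 0, 0, 0, -0.06, 0],
  [0.0, 0, 0, 0, 0, -0.12, 0],
  [0.0, 0, 0, 0, 0, -0.15, 0],
  [0.0, 0, 0, 0, 0, -0.15, 0],
])

```text
clock: 6.72
tcp_pos: [0.4896, 0.2697, 0.1448]
tool_rot: [-1.519, 0.465, -0.467]
force: [-0.1, 0.5, 10.2]
gripper_width: 0.125
```

```bash
python3 look.py w12;  python3 -c "
from h import *
print(read_state()['joint_torque'][5])"
```

```text
6.7167 [0.4896 0.2697 0.1448] alpha -34.07 [-0.1  0.5 10.2] [ 0.13 -0.05 -0.  ] 0.12489189834365512
-0.6295221671462059
```

```bash
cat > cmp.py <<'E'
from h import *
import sys
o=[]
for n in sys.argv[1:3]:
  I=cv2.imread(f'pics/{n}.png')[210:410,220:420]; o.append(np.clip(255*(cv2.resize(I,None,fx=2,fy=2,interpolation=2)/255.)**.45,0,255).astype(np.uint8))
cv2.imwrite(f'pics/cmp_{sys.argv[2]}.png',np.hstack(o))
E
python3 cmp.py w11 w12; python3 -c "
from h import *
I=cam('side')[0]; cv2.imwrite('pics/s1.png',cv2.resize(I[110:230,170:290,::-1],None,fx=5,fy=5,interpolation=2))"
```

```text
(no output)
```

View pics/cmp_w12.png

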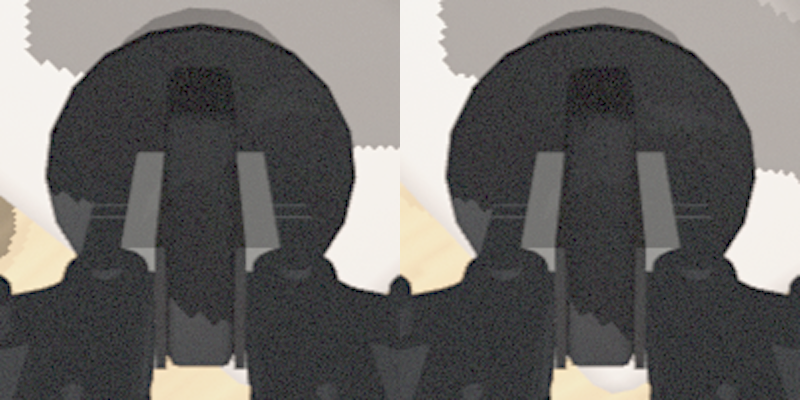

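View pics/s1.png

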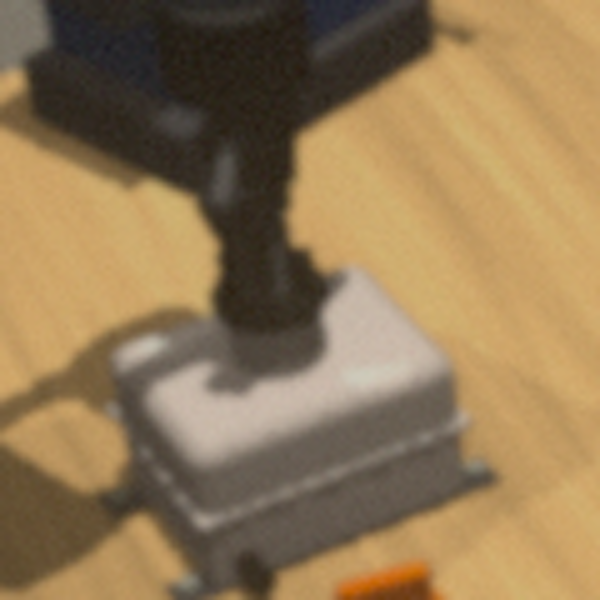

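servo_tool([
  [0.0, 0, 0, 0, 0, -0.08, 0],
  [0.0, 0, 0, 0, 0, -0.16, 0],
  [0.0, 0, 0, 0, 0, -0.2, 0],
  [0.0, 0, 0, 0, 0, -0.2, 0],
])

```text
clock: 7.15
tcp_pos: [0.4896, 0.2697, 0.1448]
tool_rot: [-1.548, 0.308, -0.31]
force: [0.3, -0.3, 12.2]
gripper_width: 0.125
```

```bash
python3 look.py w13; python3 cmp.py w12 w13; python3 -c "
from h import *
print(read_state()['joint_torque'][5])"
```

```text
7.15 [0.4896 0.2697 0.1448] alpha -22.57 [ 0.3 -0.3 12.2] [ 0.05 -0.05  0.06] 0.12525695587459296
-0.8290593512356281
```

View pics/cmp_w13.png

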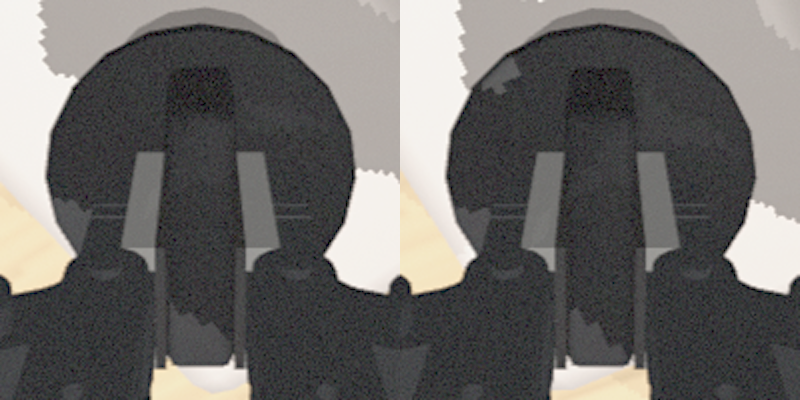

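servo_tool([
  [0.0, 0, 0, 0, 0, 0, 0],
  [0.0, 0, 0, 0, 0, 0, 0],
  [0.0, 0, 0, 0, 0, 0, 0],
])

```text
clock: 7.45
tcp_pos: [0.4896, 0.2697, 0.1448]
tool_rot: [-1.548, 0.31, -0.312]
force: [0.7, 0.2, 11.3]
gripper_width: 0.126
```

```bash
python3 look.py w14; python3 -c "
from h import *
s=read_state();print(s['joint_torque'],s['qd'])"
```

```text
7.45 [0.4896 0.2697 0.1448] alpha -22.74 [ 0.7  0.2 11.3] [ 0.11 -0.1  -0.02] 0.12568794368939173
[-6.69479440e-02 -7.46225810e+01 -2.70223761e+01 -2.62825785e-02
  1.66144492e-01  3.29103554e-02] [ 2.43838989e-04 -9.58035683e-06  6.22388118e-04  1.01890407e-04
 -1.71731289e-03  5.59252500e-04]
```

servo_tool([
  [0.0, 0, 0, 0, 0, -0.08, 0],
  [0.0, 0, 0, 0, 0, -0.16, 0],
  [0.0, 0, 0, 0, 0, -0.24, 0],
  [0.0, 0, 0, 0, 0, -0.32, 0],
  [0.0, 0, 0, 0, 0, -0.4, 0],
  [0.0, 0, 0, 0, 0, -0.46, 0],
  [0.0, 0, 0, 0, 0, -0.48, 0],
  [0.0, 0, 0, 0, 0, -0.48, 0],
  [0.0, 0, 0, 0, 0, -0.48, 0],
])

```text
clock: 8.25
tcp_pos: [0.4896, 0.2697, 0.1448]
tool_rot: [-1.569, -0.066, 0.064]
force: [0.9, -0.4, 11.6]
gripper_width: 0.124
```

```bash
python3 look.py w15; python3 cmp.py w13 w15
```

```text
8.25 [0.4896 0.2697 0.1448] alpha 4.77 [ 0.9 -0.4 11.6] [ 0.1  -0.11  0.01] 0.12417131517128206
```

View pics/w15.png

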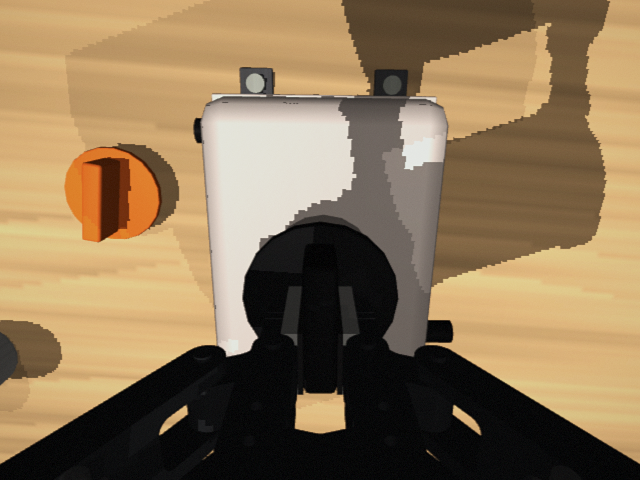

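servo_tool([
  [0.0, 0, -0.004, 0, 0, 0, 0],
  [0.0, 0, -0.008, 0, 0, 0, 0],
  [0.0, 0, -0.012, 0, 0, 0, 0],
  [0.0, 0, -0.014, 0, 0, 0, 0],
  [0.0, 0, -0.014, 0, 0, 0, 0],
])

```text
clock: 8.72
tcp_pos: [0.489, 0.2694, 0.1583]
tool_rot: [-1.57, -0.065, 0.066]
force: [0.7, -0.1, 0.4]
gripper_width: 0.124
```

```bash
python3 look.py w16; python3 cmp.py w15 w16
```

```text
8.7167 [0.489  0.2694 0.1583] alpha 4.78 [ 0.7 -0.1  0.4] [ 0.05 -0.08  0.01] 0.12375160740989309
```

View pics/cmp_w16.png

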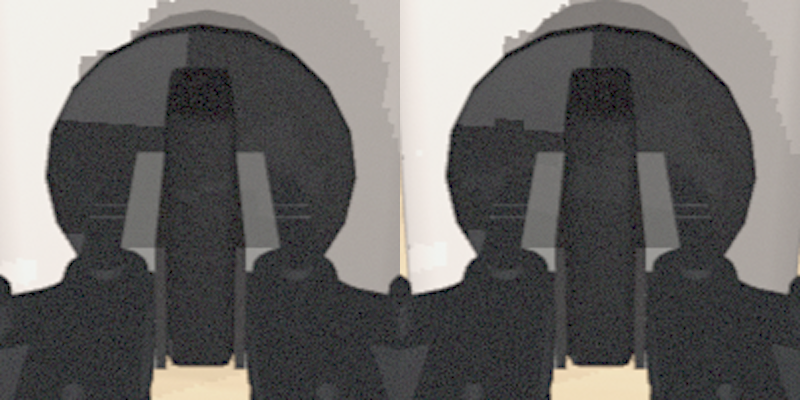

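servo_tool([
  [0.0, 0, -0.01, 0, 0, 0, 0],
  [0.0, 0, -0.02, 0, 0, 0, 0],
  [0.0, 0, -0.04, 0, 0, 0, 0],
  [0.0, 0, -0.07, 0, 0, 0, 0],
  [0.0, 0, -0.1, 0, 0, 0, 0],
  [0.0, 0, -0.13, 0, 0, 0, 0],
  [0.0, 0, -0.13, 0, 0, 0, 0],
])

```text
clock: 9.35
tcp_pos: [0.491, 0.2703, 0.2948]
tool_rot: [-1.567, -0.072, 0.06]
force: [1.3, -0.2, -0.3]
gripper_width: 0.123
```

```bash
python3 look.py w17
python3 - <<'E'
from h import *
s=read_state(); Rm=R.from_rotvec(s['tool_rot']).as_matrix(); print("shift to above box", Rm.T@(np.array([.445,-.2235,.30])-s['tcp_pos']))
T=cam("top"); cv2.imwrite("pics/t1.png",T[0][:,:,::-1])
E
```

```text
9.35 [0.491  0.2703 0.2948] alpha 4.82 [ 1.3 -0.2 -0.3] [ 0.02 -0.04  0.06] 0.12277665754501776
shift to above box [-0.0864959  -0.00938793 -0.48792557]
```

View pics/w17.png

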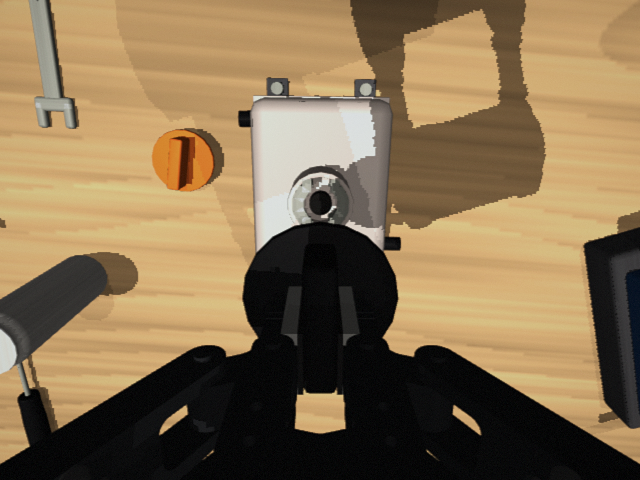

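View pics/t1.png

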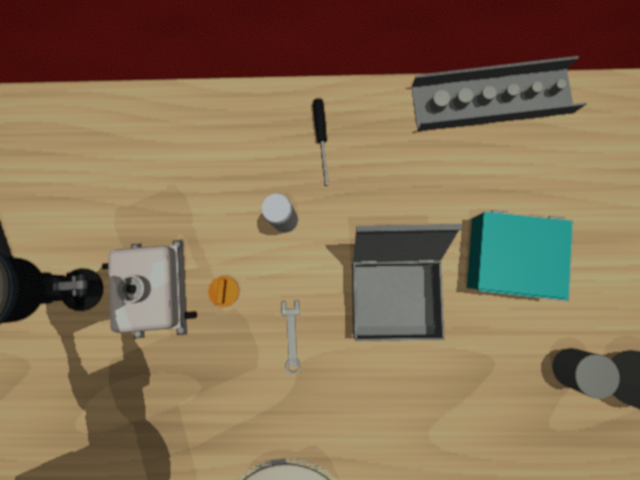

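servo_tool([
  [0.0, -0.0086, -0.009, -0.04, 0, 0.02, 0],
  [0.0, -0.017, -0.009, -0.08, 0, 0.04, 0],
  [0.0, -0.0255, -0.009, -0.12, 0, 0.06, 0],
  [0.0, -0.034, -0.009, -0.16, 0, 0.084, 0],
  [0.0, -0.0425, -0.009, -0.2, 0, 0.084, 0],
  [0.0, -0.051, -0.009, -0.24, 0, 0.084, 0],
  [0.0, -0.0595, -0.009, -0.28, 0, 0.084, 0],
  [0.0, -0.068, -0.009, -0.32, 0, 0.084, 0],
  [0.0, -0.0765, -0.009, -0.36, 0, 0.084, 0],
  [0.0, -0.0865, -0.009, -0.4, 0, 0.084, 0],
])

```text
clock: 10.28
tcp_pos: [0.4352, -0.1379, 0.2964]
tool_rot: [-1.57, 0.001, 0.002]
force: [1.1, -0.0, -1.2]
gripper_width: 0.129
```

servo_tool([
  [0.0, -0.004, 0, -0.04, 0, 0, 0],
  [0.0, -0.007, 0, -0.07, 0, 0, 0],
  [0.0, -0.008, 0, -0.087, 0, 0, 0],
  [0.0, -0.008, 0, -0.087, 0, 0, 0],
  [0.0, -0.008, 0, -0.087, 0, 0, 0],
  [0.0, -0.008, 0, -0.087, 0, 0, 0],
])

```text
clock: 10.78
tcp_pos: [0.4281, -0.2226, 0.2965]
tool_rot: [-1.57, 0.001, 0.001]
force: [0.7, -0.0, -0.9]
gripper_width: 0.127
```

```bash
python3 look.py w18
```

```text
10.7833 [ 0.4281 -0.2226  0.2965] alpha 0.0 [ 0.7 -0.  -0.9] [-0.03  0.01  0.02] 0.1271398213622818
```

View pics/w18.png

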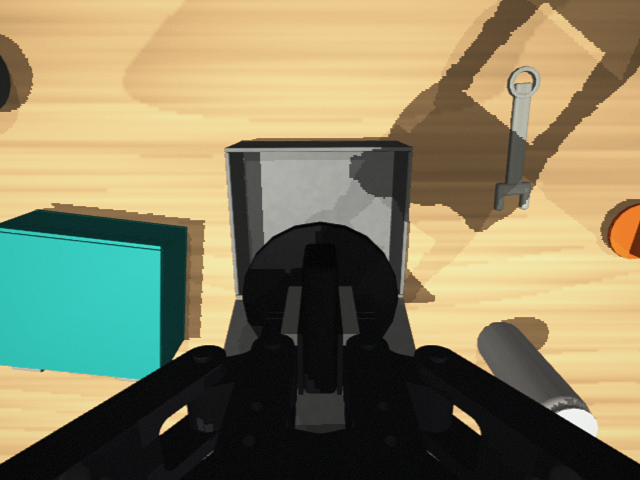

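Run:
```python
from h import *
d=np.load("w18.npz");K,E=d["K"],d["E"]
for p in [(226,148),(411,146),(405,297),(236,296)]: print(atz(K,E,*p,.075))
```

```text
[ 0.38709898 -0.30829892  0.075     ]
[ 0.38528112 -0.14239379  0.075     ]
[ 0.53453535 -0.13826806  0.075     ]
[ 0.53344895 -0.30836246  0.075     ]
```

servo_tool([
  [0.0, 0.009, 0.03, -0.002, 0, 0, 0],
  [0.0, 0.017, 0.07, -0.002, 0, 0, 0],
  [0.0, 0.017, 0.11, -0.002, 0, 0, 0],
  [0.0, 0.017, 0.15, -0.002, 0, 0, 0],
  [0.0, 0.017, 0.19, -0.002, 0, 0, 0],
  [0.0, 0.017, 0.22, -0.002, 0, 0, 0],
  [0.0, 0.017, 0.24, -0.002, 0, 0, 0],
  [0.0, 0.017, 0.25, -0.002, 0, 0, 0],
  [0.0, 0.017, 0.256, -0.002, 0, 0, 0],
  [0.0, 0.017, 0.256, -0.002, 0, 0, 0],
])

```text
clock: 11.67
tcp_pos: [0.4456, -0.2248, 0.0409]
tool_rot: [-1.57, -0.0, 0.001]
force: [-0.6, 0.8, -0.9]
gripper_width: 0.124
```

```bash
python3 look.py w19
```

```text
11.6667 [ 0.4456 -0.2248  0.0409] alpha 0.06 [-0.6  0.8 -0.9] [0.   0.02 0.02] 0.12390965049894008
```

View pics/w19.png

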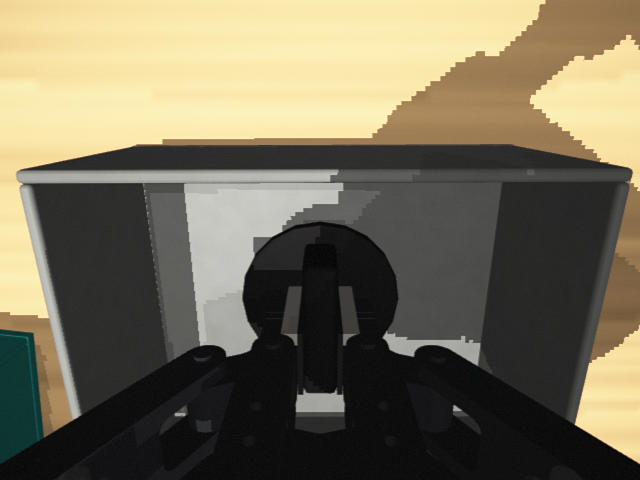

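Inside the box, not yet touching. Lower gently to contact.

servo_tool([
  [0.0, 0, 0.004, 0, 0, 0, 0],
  [0.0, 0, 0.006, 0, 0, 0, 0],
  [0.0, 0, 0.007, 0, 0, 0, 0],
  [0.0, 0, 0.007, 0, 0, 0, 0],
])

```text
clock: 12.05
tcp_pos: [0.4457, -0.2255, 0.0346]
tool_rot: [-1.571, -0.0, -0.0]
force: [-0.2, -0.6, -0.3]
gripper_width: 0.128
```

servo_tool([
  [0.0, 0, 0.002, 0, 0, 0, 0],
  [0.0, 0, 0.003, 0, 0, 0, 0],
  [0.0, 0, 0.003, 0, 0, 0, 0],
])

```text
clock: 12.3
tcp_pos: [0.4455, -0.2254, 0.0311]
tool_rot: [-1.571, 0.0, 0.0]
force: [0.2, 0.7, -1.8]
gripper_width: 0.126
```

servo_tool([
  [0.0, 0, 0.001, 0, 0, 0, 0],
  [0.0, 0, 0.002, 0, 0, 0, 0],
  [0.0, 0, 0.002, 0, 0, 0, 0],
])

```text
clock: 12.55
tcp_pos: [0.4457, -0.2255, 0.0308]
tool_rot: [-1.571, -0.001, -0.001]
force: [-6.5, 4.0, 42.3]
gripper_width: 0.121
```

servo_tool([
  [0.0, 0, -0.001, 0, 0, 0, 0],
  [0.0, 0, -0.0018, 0, 0, 0, 0],
  [0.0, 0, -0.0018, 0, 0, 0, 0],
])

```text
clock: 12.8
tcp_pos: [0.4457, -0.2255, 0.0312]
tool_rot: [-1.571, -0.0, -0.0]
force: [0.6, 0.6, -1.0]
gripper_width: 0.125
```

servo_tool([
  [0.02, 0, 0, 0, 0, 0, 0],
  [0.03, 0, 0, 0, 0, 0, 0],
  [0.04, 0, 0, 0, 0, 0, 0],
  [0.05, 0, 0, 0, 0, 0, 0],
  [0.05, 0, 0, 0, 0, 0, 0],
  [0.05, 0, 0, 0, 0, 0, 0],
], force=20)

```text
clock: 13.3
tcp_pos: [0.4456, -0.2254, 0.031]
tool_rot: [-1.571, -0.0, 0.0]
force: [0.1, 0.6, -0.2]
gripper_width: 0.584
```

```bash
python3 look.py w20
```

```text
13.3 [ 0.4456 -0.2254  0.031 ] alpha 0.01 [ 0.1  0.6 -0.2] [-0.03 -0.04  0.02] 0.5836018350157944
```

View pics/w20.png

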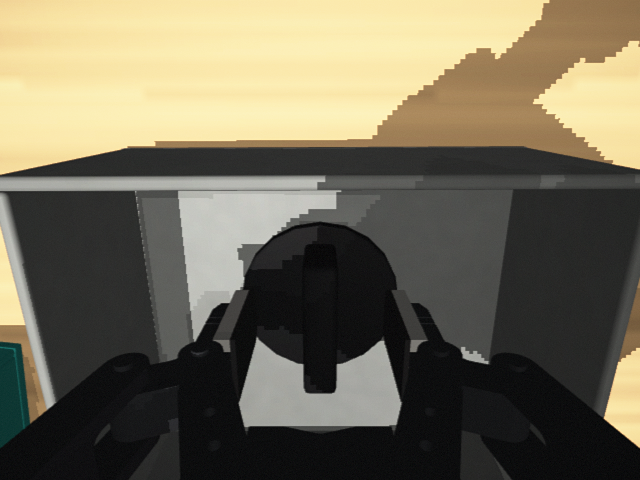

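servo_tool([
  [0.05, 0, -0.01, 0, 0, 0, 0],
  [0.05, 0, -0.03, 0, 0, 0, 0],
  [0.05, 0, -0.07, 0, 0, 0, 0],
  [0.05, 0, -0.11, 0, 0, 0, 0],
  [0.0, 0, -0.15, 0, 0, 0, 0],
  [0.0, 0, -0.19, 0, 0, 0, 0],
  [0.0, 0, -0.23, 0, 0, 0, 0],
  [0.0, 0, -0.26, 0, 0, 0, 0],
  [0.0, 0, -0.27, 0, 0, 0, 0],
  [0.0, 0, -0.27, 0, 0, 0, 0],
])

```text
clock: 14.18
tcp_pos: [0.4464, -0.2258, 0.3048]
tool_rot: [-1.574, -0.004, -0.004]
force: [-0.2, -0.4, -0.3]
gripper_width: -0.001
```

```bash
python3 look.py w21
python3 - <<'E'
from h import *
T=cam("side"); cv2.imwrite("pics/s2.png",T[0][:,:,::-1])
E
```

```text
14.1833 [ 0.4464 -0.2258  0.3048] alpha 0.01 [-0.2 -0.4 -0.3] [ 0.01 -0.   -0.  ] -0.001133587512011043
```

View pics/w21.png

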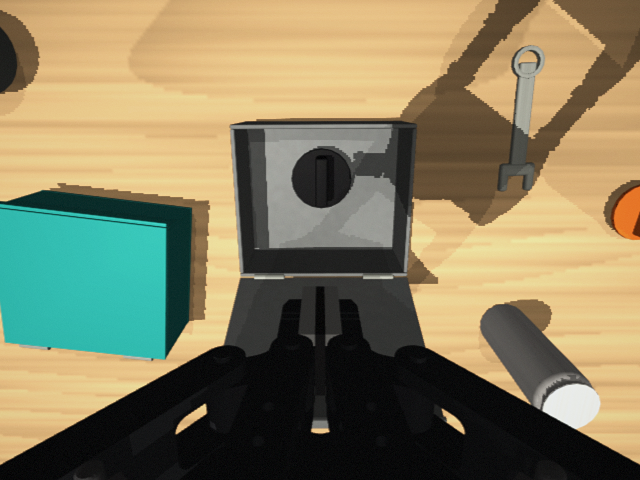

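View pics/s2.png

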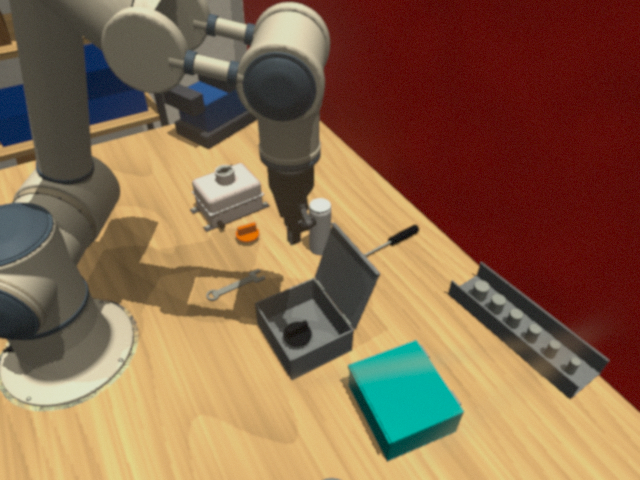

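servo_tool([
  [0.0, 0.04, 0, 0, 0, 0, 0],
  [0.0, 0.08, 0, 0, 0, 0, 0],
  [0.0, 0.12, 0, 0, 0, 0, 0],
  [0.0, 0.16, 0, 0, 0, 0, 0],
  [0.0, 0.19, 0, 0, 0, 0, 0],
  [0.0, 0.21, 0, 0, 0, 0, 0],
  [0.0, 0.215, 0, 0, 0, 0, 0],
  [0.0, 0.215, 0, 0, 0, 0, 0],
])

```text
clock: 14.95
tcp_pos: [0.6609, -0.2248, 0.2986]
tool_rot: [-1.569, 0.002, 0.003]
force: [-0.5, 0.2, 0.3]
gripper_width: -0.005
```

servo_tool([
  [0.0, 0, 0.03, 0, 0, 0, 0],
  [0.0, 0, 0.06, 0, 0, 0, 0],
  [0.0, 0, 0.09, 0, 0, 0, 0],
  [0.0, 0, 0.11, 0, 0, 0, 0],
  [0.0, 0, 0.117, 0, 0, 0, 0],
  [0.0, 0, 0.117, 0, 0, 0, 0],
])

```text
clock: 15.45
tcp_pos: [0.6586, -0.225, 0.1822]
tool_rot: [-1.569, 0.003, 0.003]
force: [0.5, -0.1, 0.1]
gripper_width: -0.002
```

```bash
python3 look.py w22
python3 - <<'E'
from h import *
T=cam("side"); cv2.imwrite("pics/s3.png",T[0][:,:,::-1])
E
```

```text
15.45 [ 0.6586 -0.225   0.1822] alpha -0.01 [ 0.5 -0.1  0.1] [ 0.01 -0.04  0.06] -0.0019122807394074824
```

View pics/w22.png

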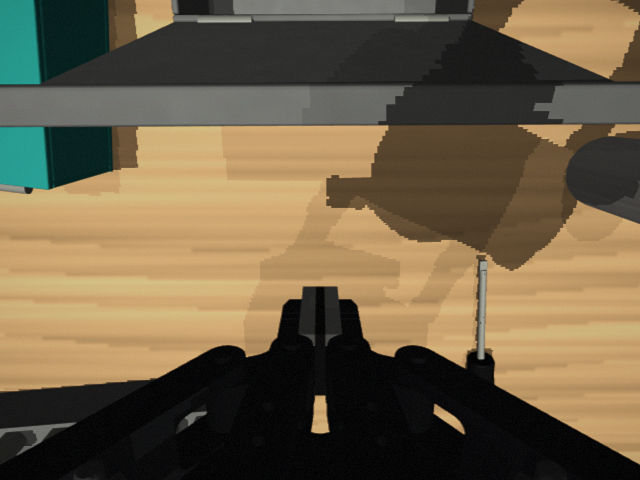

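View pics/s3.png

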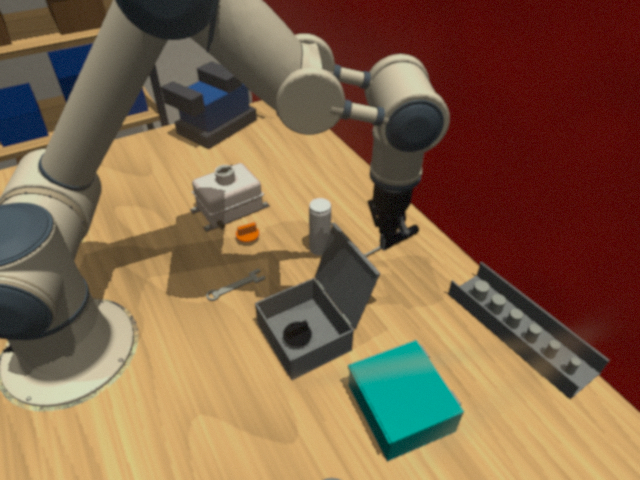

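servo_tool([
  [0.0, -0.02, 0, 0, 0, 0, 0],
  [0.0, -0.04, 0, 0, 0, 0, 0],
  [0.0, -0.055, 0, 0, 0, 0, 0],
  [0.0, -0.065, 0, 0, 0, 0, 0],
  [0.0, -0.075, 0, 0, 0, 0, 0],
  [0.0, -0.085, 0, 0, 0, 0, 0],
  [0.0, -0.095, 0, 0, 0, 0, 0],
  [0.0, -0.105, 0, 0, 0, 0, 0],
  [0.0, -0.115, 0, 0, 0, 0, 0],
  [0.0, -0.115, 0, 0, 0, 0, 0],
])

```text
clock: 16.38
tcp_pos: [0.5444, -0.2255, 0.1851]
tool_rot: [-1.571, -0.001, -0.001]
force: [-0.8, -0.0, -0.4]
gripper_width: 0.004
```

```bash
python3 look.py w23
```

```text
16.3833 [ 0.5444 -0.2255  0.1851] alpha 0.0 [-0.8 -0.  -0.4] [ 0.05  0.01 -0.03] 0.003959291838787858
```

View pics/w23.png

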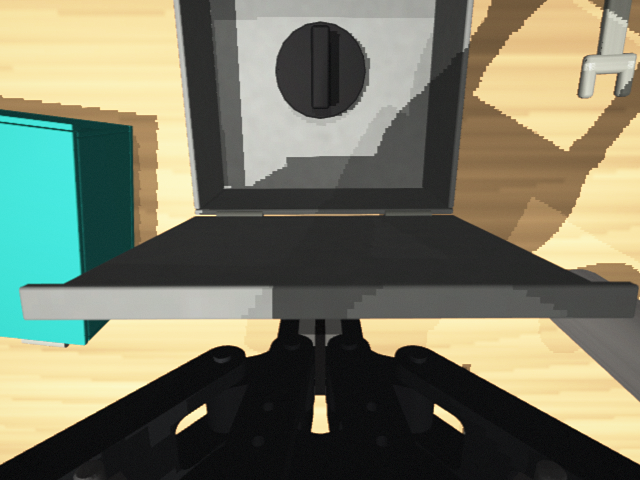

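Lid is nearly upright and the cap is still standing in the box. Keep pushing past upright.

servo_tool([
  [0.0, -0.01, 0, 0, 0, 0, 0],
  [0.0, -0.02, 0, 0, 0, 0, 0],
  [0.0, -0.03, 0, 0, 0, 0, 0],
  [0.0, -0.035, 0, 0, 0, 0, 0],
  [0.0, -0.035, 0, 0, 0, 0, 0],
])

```text
clock: 16.85
tcp_pos: [0.5091, -0.2253, 0.184]
tool_rot: [-1.57, 0.001, 0.0]
force: [0.5, 0.4, 0.0]
gripper_width: 0.004
```

```bash
python3 look.py w24
```

```text
16.85 [ 0.5091 -0.2253  0.184 ] alpha -0.02 [0.5 0.4 0. ] [-0.01 -0.01 -0.  ] 0.003517926612212232
```

View pics/w24.png

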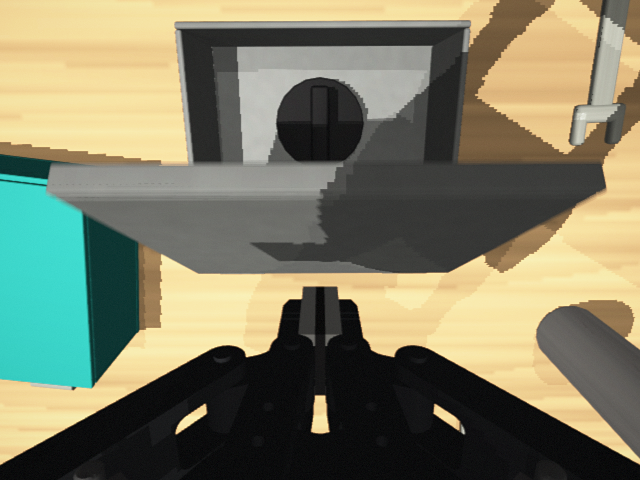

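Falling on its own. Back off and let it settle.

servo_tool([
  [0.0, 0.02, -0.01, 0, 0, 0, 0],
  [0.0, 0.03, -0.04, 0, 0, 0, 0],
  [0.0, 0.03, -0.08, 0, 0, 0, 0],
  [0.0, 0.03, -0.11, 0, 0, 0, 0],
  [0.0, 0.03, -0.12, 0, 0, 0, 0],
  [0.0, 0.03, -0.12, 0, 0, 0, 0],
  [0.0, 0.03, -0.12, 0, 0, 0, 0],
  [0.0, 0.03, -0.12, 0, 0, 0, 0],
  [0.0, 0.03, -0.12, 0, 0, 0, 0],
  [0.0, 0.03, -0.12, 0, 0, 0, 0],
])

```text
clock: 17.73
tcp_pos: [0.5402, -0.2251, 0.3028]
tool_rot: [-1.57, 0.001, 0.002]
force: [-0.3, 0.1, -0.6]
gripper_width: -0.0
```

```bash
python3 look.py w25;  python3 - <<'E'
from h import *
for n in ("side","top"):
  T=cam(n); cv2.imwrite(f"pics/{n}9.png",T[0][:,:,::-1])
E
```

```text
17.7333 [ 0.5402 -0.2251  0.3028] alpha 0.01 [-0.3  0.1 -0.6] [0.03 0.   0.02] -0.00034461554755126756
```

View pics/side9.png

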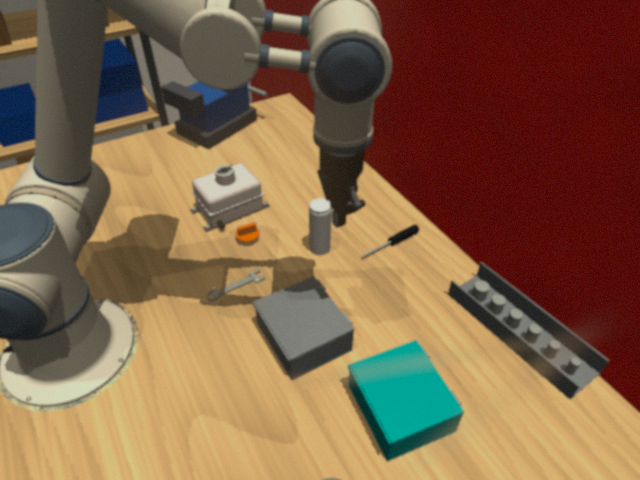

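View pics/w25.png

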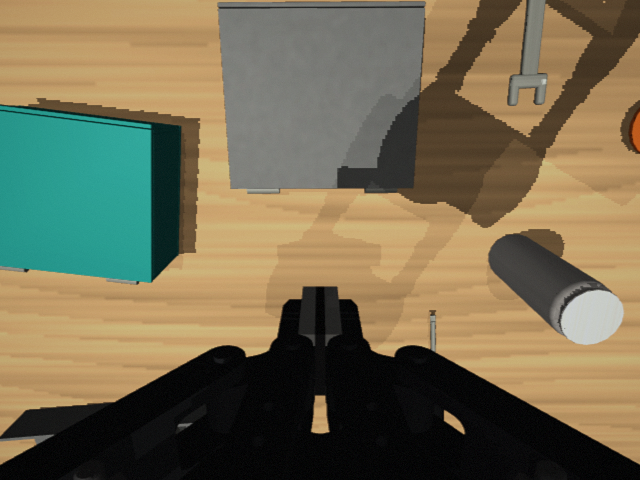

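servo_tool([
  [0.0, 0, 0, 0, 0, 0, 0],
  [0.0, 0, 0, 0, 0, 0, 0],
  [0.0, 0, 0, 0, 0, 0, 0],
  [0.0, 0, 0, 0, 0, 0, 0],
  [0.0, 0, 0, 0, 0, 0, 0],
  [0.0, 0, 0, 0, 0, 0, 0],
])

```text
clock: 18.38
tcp_pos: [0.5406, -0.2254, 0.3041]
tool_rot: [-1.571, -0.0, 0.0]
force: [-0.0, -1.2, -0.2]
gripper_width: -0.001
```

```bash
python3 -c "
from h import *
print(read_state()['force']); print(job.sign_off())"
```

```text
[-0.0073171  -1.21355545 -0.22391106]
the job is handed in; nothing more can be done
None
```

The job is done and handed in at about 18 s; `sign_off` gives no verdict. I turned the cap unpressed to its first stop and pressed it about 7 mm (around 12 N). I then turned it to about A = 0, lifted it off and stood it in the grey box. After letting go, I pushed the lid past upright from behind and it fell shut by itself.

**Last checks:** the wrist and side pictures show the lid flat on the box and the tool clear of everything, with about 1 N on the wrist. The spray can, screwdriver, spanner and orange look-alike look unmoved by eye. The cap was last seen standing on the box floor just before the lid closed, so its final position under the lid was not seen.

**Checks that were unclear or disagreed:**
- **First stop:** I judged it from the angle (about A = -51) and small moments rising at the wrist. There was no clear twist signal, because the last joint's torque reading proved to be mostly an effect of moving.
- **Cap height:** the cameras put the cap's disc 4 to 7 mm lower than the given dimensions. I used the given dimensions, and they fitted the contacts.
- **Setting down:** the cap met the box floor with a brief 42 N on the wrist. I eased that off before opening the fingers.

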